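# Hold the purifier's flush selector at its third click

## Task

Lift the lidded jug by its handle off the steel drain stand and set it down gently and upright in the middle of the round mat, so that no flush water can spoil it. Then turn the knob of the flush valve clockwise from rest, counting the clicks, to the third stop (the orange mark) without running on towards the fourth, and finish with the gripper still holding it there: it springs back if let go. Leave the cartridge, the tumbler and the wrench where they are.

Things in the scene. Friction and masses are not known exactly. Their poses are not given: they have to be found in the camera images.
- jug: loose cream jug with a blue lid, about 0.35 to 0.7 kg: closed cylinder, diameter 90 mm, lid (94 mm) up to 117 mm, and over it an upright black bow handle. Origin: centre of the underside, z up. It starts on the stand. The handle's bar runs along the jug's y axis: 86 mm long, 14 mm thick (along x), 16 mm high, its centre 160 mm above the underside; 35 mm of free space between lid and bar, two posts at y = +-38 mm (66 mm clear between them)
- jug_handle (a point): centre of the jug's handle bar, on the jug's axis 160 mm above its underside; axes as the jug's
- stand: fixed steel drain stand, 140 x 140 mm, flat top 45 mm high, with dark slots; a thin white outlet elbow rises to 69 mm at the middle of its +x edge (58 to 89 mm from the stand's centre) and points inward. Origin: centre of its underside on the counter. Its place on the counter varies (left, middle or right)
- mat: fixed round mat, black rim and blue middle, diameter 176 mm, 4 mm thick. Origin: centre of its underside on the counter. Its place varies
- valve: fixed cream valve housing, 140 x 140 mm, 50 mm high, with a black round dial and the knob on top, three white ports at its +x side. Origin: centre of its underside. Its place and yaw vary. Marks on the dial, seen from above clockwise: blue (rest, on the -x side, towards the robot), white (first stop), white (second), orange (third), white (fourth)
- grip_bar: the knob's upright cream grip bar, which turns with the knob: 50 mm long along its x axis, 16 mm thick (along y), 36 mm high, on a grey disc of diameter 56 mm. Origin: on the knob's vertical axis at the middle of the bar's underside, which is 60 mm above the counter (bar top 96 mm). The knob's axis is the valve's centre. At rest its x axis is the valve's; a red mark on its top, on its -x end, points at the mark chosen
- selector (a joint): angle of the knob, rad: 0 at rest, growing clockwise seen from above. Clicks (detents) every 24 degrees (0.419 rad): first 0.419, second 0.838, third 1.257, fourth 1.676; end of travel 1.84. A return spring of about 0.07 N m drives it back to 0; on top of it the detents add about 0.05 N m, so it turns stiffly between stops and lightly as it drops into each one. It does not stay at a stop by itself
- cartridge: bystander: white upright filter cartridge with a brown band, diameter 60 mm, 132 mm tall, origin at the centre of its underside
- tumbler: bystander: green glass tumbler, diameter 66 mm, 90 mm tall, origin at the centre of its underside
- wrench: bystander: steel wrench, 150 mm long along its x axis, lying flat on the counter
Mind the look-alikes: they are no part of the job. Leave any green or yellow look-alike of the valve alone. What is shaped like the stand but pink is not meant.

How it is judged:
On the way, in this order (a step that is already met when the one before it is completed fails the run):
1. the jug is lifted clear of the stand, in the gripper (height (world z) of jug above 0.065 m and contact force between jug and stand below 0.05 N and contact force between the fingers and jug above 1 N), for 0.1 s.
2. the jug stands upright on the mat, released and at rest (horizontal distance between jug and mat below 0.04 m and contact force between jug and mat above 1 N and angle between jug's own z axis and vertical below 0.1 rad and linear speed of jug below 0.03 m/s and contact force between the fingers and jug below 0.1 N), for 0.2 s.
3. the knob is held at the third stop (value of joint selector between 1.1267 and 1.3867 rad and contact force between the fingers and grip_bar above 1 N), for 0.3 s.
At the end, for the whole second after the job is handed in: The program ends with the fingers holding the knob's grip bar (contact force over 1 N) at the third stop, 1.257 rad within 0.13 rad, and not turning; the jug stands upright (within 0.1 rad), released and at rest on the mat, its centre within 40 mm of the mat's centre (all of step 2 and all of step 3 and velocity of joint selector between -0.1 and 0.1 rad/s); the arm keeps its last pose, push and grip.
It fails at once if the knob runs on past the third stop (beyond 1.47 rad) (value of joint selector above 1.47 rad).
It fails at once if the knob is turned while the jug is still at the stand (value of joint selector above 0.25 rad and horizontal distance between jug and stand below 0.06 m).
It fails at once if the jug is dropped (faster than 0.5 m/s out of the fingers) (contact force between the fingers and jug below 0.1 N and linear speed of jug above 0.5 m/s).
It fails at once if the jug is tipped by more than 0.5 rad (angle between jug's own z axis and vertical above 0.5 rad).
It fails at once if the cartridge, tumbler or wrench is moved by more than 25 mm, or the first two knocked over (distance of any of cartridge, tumbler, wrench from where it was at the start of the episode above 0.025 m or angle between any of cartridge, tumbler's own z axis and vertical above 0.4 rad).
It also fails if it takes over 64 s, if anything falls off the work surface, if the arm or the gripper's body presses on something with over 40 N, if the wrist force passes 120 N, or if a joint passes its speed limit or range.

## Robot

A 7-joint arm with a two-finger parallel gripper is mounted at the origin on the work surface. World frame = base frame: x ahead of the robot, y to its left, z up, the work surface at z = 0. Lengths are in m, angles in rad, forces in N, time in s.
With the tool pointing down it reaches from about 0.425 to 0.95 m from the base axis. Payload 4.7 kg.
Tool frame: the origin (TCP) lies at the very end of the fingers, on their centre line; the grasp point (between the pads) lies 19 mm behind it; z points along the fingers, y is the line along which they close (so a half turn about z gives the same grasp; the last joint's range is limited). The gripper opens to 85 mm and grips with 20 to 120 N. Pads are 22 mm wide; open, the fingers measure 114 mm over their backs; the gripper's body (76 mm by 85 mm) begins 54 mm behind the grasp point. The pads swing forward as they close: fully open they stand 13 mm farther back than shut.
Start: joints at [1.159, 0.469, -0.049, 1.532, 0.024, 1.141, -0.082], TCP at [0.252, -0.626, 0.231] pointing down, gripper open.
Joint ranges: [-2.59, 2.59], [-0.33, 1.99], [-1.39, 1.29], [0.1, 2.45], [-1.04, 4.18], [0.21, 1.99], [-2.66, 2.66]. Speed limits (rad/s): [2.57, 2.57, 3.14, 3.14, 3.14, 3.14, 3.14].

## Interface

Orientations are given as [roll, pitch, yaw] about the fixed x, y, z axes, in that order (R = Rz(yaw) Ry(pitch) Rx(roll)).
In Python, from station import env, kin, imaging, order, status gives the robot as it stands. Calls block until the motion is done:
- env.movep(position, orientation): joint-space move of the TCP to a pose.
- env.move_l(position, rotation=None, v=0.15): straight line of the TCP; rotation=None keeps the orientation; v is the mean speed in m/s.
- env.movej(angles): joint-space move.
- env.set_gripper(opening, f_grip=None): finger opening in m; f_grip is the grip in N (None keeps the last); returns when the fingers have stopped.
- env.pause(seconds).
- kin.solve_ik(position, orientation): joint angles nearest the present ones, or None.
- imaging.get_image(name): name is "side" or "top"; returns a dict with "pixels" (400x640x3 uint8, red, green, blue), "fx", "fy", "cx", "cy" (pixels), "T" (4x4, takes a point from camera to world coordinates). Camera axes: x right, y down, z forward; pixel columns grow to the right and rows downward; lengths in m; the calibration is good to about 2 mm. A picture is of the moment at which its call begins. There is no depth.
A pose or a line that the arm cannot do raises env.PlanningError and nothing moves.
- order.close_job(): hands the job in; it is judged then, once.
Readings, each from a call of its own:
- status.get_clock(): time.
- status.get_q(): joint angles.
- status.get_qvel(): joint speeds.
- status.get_joint_efforts(): joint torques, N m.
- status.get_ee_pos(): TCP position.
- status.get_tool_rot(): TCP orientation.
- status.get_ft_force(): force on the tool from outside, world axes, zero at the start.
- status.get_moment(): the same for the moment, N m.
- status.get_grip_width(): finger opening in m.
- status.get_gripper_force(): force on a finger pad.
Only numpy, scipy, OpenCV 4.12 (cv2) and the standard library are available. Lean on these libraries where they do the work, as an engineer would, in place of code of your own. Each camera call takes 0.05 s, during which the arm holds its last target. There are 200 camera calls.

## Working session

There is one attempt and no reset: what is moved stays moved. The work goes in short steps, each a Python script; the robot and the scene stay as the last script left them, time stands still between calls to the robot, and variables do not carry over. Pictures are saved under pics/ and viewed, at most 10 in all, crops included, and the job is handed in when it is done.

```bash
ls; mkdir -p pics; python3 - <<'E'
from station import env, kin, imaging, order, status
import cv2, numpy as np
for n in ("top","side"):
    d=imaging.get_image(n); cv2.imwrite(f"pics/{n}0.png",d["pixels"][:,:,::-1])
    print(n,d["fx"],d["fy"],d["cx"],d["cy"]); print(np.round(d["T"],4))
print(status.get_clock(),status.get_tool_rot())
E
```

```text
pics
top 361.2635543575696 361.2635543575696 318.3137662175294 198.16571849347
[[ 0.0223 -0.996   0.0862  0.4386]
 [-0.9994 -0.0245 -0.0245  0.0454]
 [ 0.0266 -0.0856 -0.996   1.1711]
 [ 0.      0.      0.      1.    ]]
side 448.04055963818496 448.04055963818496 316.4806228775304 203.5381328546629
[[-0.7919 -0.3065  0.5281 -0.2419]
 [-0.6106  0.3918 -0.6883  0.9918]
 [ 0.004  -0.8675 -0.4974  0.8486]
 [ 0.      0.      0.      1.    ]]
0.1 [-3.13979840e+00  8.16426462e-05  3.82906688e-01]
```

View pics/top0.png

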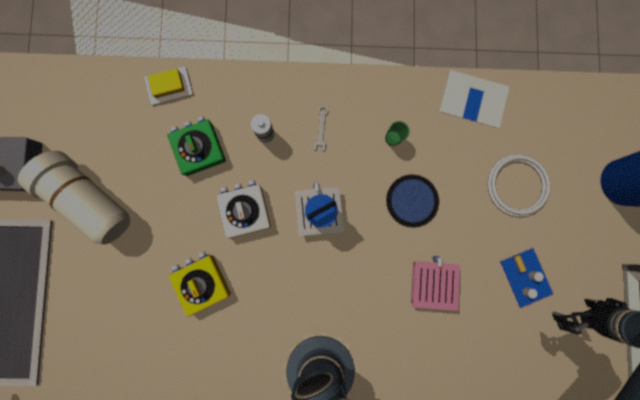

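View pics/side0.png

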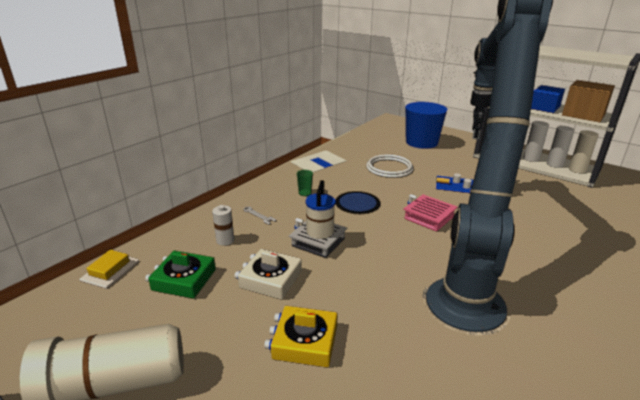

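The top view, by (column, row), shows these things:
- **Valve:** cream at (243,210). Look-alikes are green (196,147) and yellow (199,285).
- **Stand:** steel at (320,212), with the jug on it at (321,210). Its look-alike is pink (436,286).
- **Mat:** black rim and blue middle at (412,200). The white ring at (519,186) is not the mat.
- **Bystanders:** cartridge (262,127), wrench (321,130), tumbler (397,133).

I choose the cream valve, the steel stand with its jug, and the black-blue mat. Next I'll measure them and check the choice in one crop.

```bash
cat > h.py <<'E'
from station import env, kin, imaging, order, status
import cv2, numpy as np
def ray(d,u,v,z):
    T=np.array(d["T"]); r=T[:3,:3]@np.array([(u-d["cx"])/d["fx"],(v-d["cy"])/d["fy"],1.])
    return T[:3,3]+r*(z-T[2,3])/r[2]
def comp(mask,near):
    n,l,s,c=cv2.connectedComponentsWithStats(mask.astype(np.uint8))
    k=[i for i in range(1,n) if s[i,4]>8]
    i=min(k,key=lambda i:np.hypot(*(c[i]-near))); return l==i
def rect(m,d,z):
    "minAreaRect on the plane z: centre, long-axis yaw, sizes"
    v,u=np.nonzero(m); P=np.array([ray(d,a,b,z)[:2] for a,b in zip(u,v)])
    (c,s,a)=cv2.minAreaRect((P*1000).astype(np.float32)); a=np.radians(a)
    if s[0]<s[1]: a+=np.pi/2
    return np.array(c)/1000,P.mean(0),a,s
def down(yaw): return [np.pi,0,yaw]
E
python3 - <<'E'
from h import *
d=imaging.get_image("top"); p=d["pixels"]; hsv=cv2.cvtColor(p,cv2.COLOR_RGB2HSV); H,S,V=[hsv[...,i].astype(int) for i in range(3)]
yy,xx=np.mgrid[:400,:640]
def box(a,b,c,e): return (xx>=a)&(xx<b)&(yy>=c)&(yy<e)
mat=comp(((V<60)|((H>100)&(H<130)&(S>90)))&box(380,445,165,235),(412,200))
print("mat",rect(mat,d,.004))
lid=comp((H>100)&(H<130)&(S>120)&(V>70)&box(295,350,185,235),(321,205)); full=cv2.convexHull(np.argwhere(lid)[:,::-1].astype(np.int32))
lm=np.zeros(p.shape[:2],np.uint8); cv2.fillConvexPoly(lm,full,1); print("lid",rect(lm>0,d,.162))
bar=comp((V<55)&box(300,342,190,230),(321,210)); print("bar",bar.sum(),rect(bar,d,.213))
dial=comp((V<60)&box(218,270,185,240),(243,210)); print("dial",rect(cv2.morphologyEx(dial.astype(np.uint8),cv2.MORPH_CLOSE,np.ones((15,15)))>0,d,.05))
cream=comp((S<60)&(V>140)&box(210,275,180,245),(243,210)); print("creamhousing",rect(cream&(yy>187),d,.05))
stand=(S<60)&(V>110)&box(290,348,188,240); print("stand",rect(comp(stand,(320,230)),d,.045))
out=p.copy(); out[cv2.morphologyEx((lm|bar|dial|mat).astype(np.uint8),cv2.MORPH_GRADIENT,np.ones((2,2)))>0]=[255,0,255]
c=np.vstack([cv2.resize(i[170:245,205:445],None,fx=3.3,fy=3.3,interpolation=cv2.INTER_CUBIC) for i in (p,out)])
cv2.imwrite("pics/crop1.png",c[:,:,::-1]); print(c.shape)
E
```

```text
mat (array([ 0.53989648, -0.28954065]), array([ 0.53931463, -0.29011889]), np.float64(0.796582641027454), (167.48854064941406, 166.81089782714844))
lid (array([0.49297531, 0.0136042 ]), array([0.49170003, 0.01247979]), np.float64(0.022579584254507), (89.59619140625, 86.80025482177734))
bar 116 (array([0.49051782, 0.01258861]), array([0.49106756, 0.01312358]), np.float64(2.090238407274286), (11.46424674987793, 81.10675048828125))
dial (array([0.49335669, 0.24814484]), array([0.49272215, 0.24954282]), np.float64(0.5756985288986552), (97.55392456054688, 86.4676513671875))
creamhousing (array([0.49243484, 0.25501855]), array([0.48897953, 0.25813191]), np.float64(0.2807353619664807), (137.81234741210938, 137.53822326660156))
stand (array([0.49258087, 0.04952132]), array([0.49249549, 0.06057194]), np.float64(0.115609712100238), (145.62420654296875, 77.35188293457031))
(496, 792, 3)
```

View pics/crop1.png

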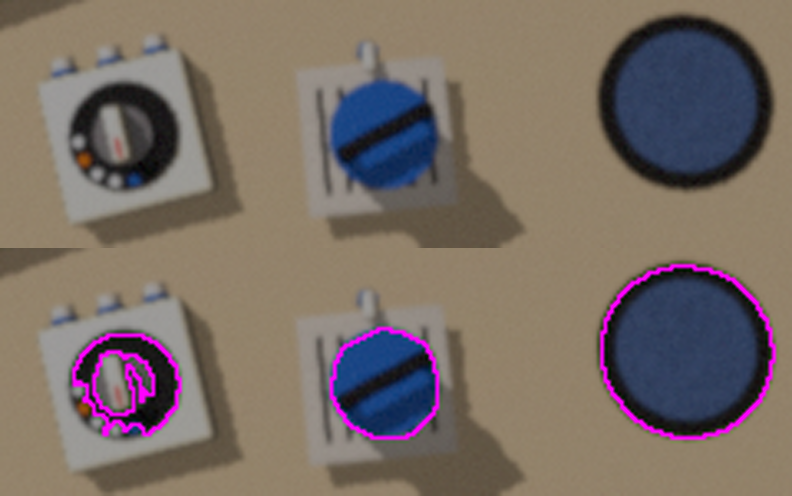

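The crop confirms the choice: cream valve with its ports away from the robot, the jug's bar running up-right across the blue lid, and the mat. The bar measures 81 x 11 mm, the lid about 90 mm and the mat about 167 mm, which fit the given sizes. Now the jug.

```bash
python3 - <<'E'
from h import *
d=imaging.get_image("top"); 
for y in (-1.05,2.09):
    for P in ([.4908,.0128,.32],[.54,-.29,.145],[.54,-.29,.3]):
        q=kin.solve_ik(P,down(y)); print(y,P,None if q is None else np.round(q,2))
env.set_gripper(.085,60)
env.movep([.4908,.0128,.30],down(-1.05))
print(status.get_clock(),status.get_ee_pos())
s=imaging.get_image("side"); t=imaging.get_image("top")
c=np.hstack([cv2.resize(s["pixels"][130:260,240:400],None,fx=2.5,fy=2.5),cv2.resize(t["pixels"][150:280,240:400],None,fx=2.5,fy=2.5)])
cv2.imwrite("pics/above.png",c[:,:,::-1])
E
```

```text
-1.05 [0.4908, 0.0128, 0.32] [-1.11  0.12  1.11  1.88 -0.12  1.21 -2.57]
-1.05 [0.54, -0.29, 0.145] [ 0.35  0.45  0.1   1.78 -0.06  0.91 -2.15]
-1.05 [0.54, -0.29, 0.3] [ 0.39  0.32  0.05  1.6  -0.01  1.22 -2.18]
2.09 [0.4908, 0.0128, 0.32] [ 0.61  0.17 -0.8   1.8   0.13  1.23  0.29]
2.09 [0.54, -0.29, 0.145] [ 0.8   0.51 -0.51  1.75  0.29  0.96  0.69]
2.09 [0.54, -0.29, 0.3] [ 0.82  0.37 -0.53  1.58  0.19  1.25  0.77]
2.85 [0.49092087 0.01216035 0.30010776]
```

View pics/above.png

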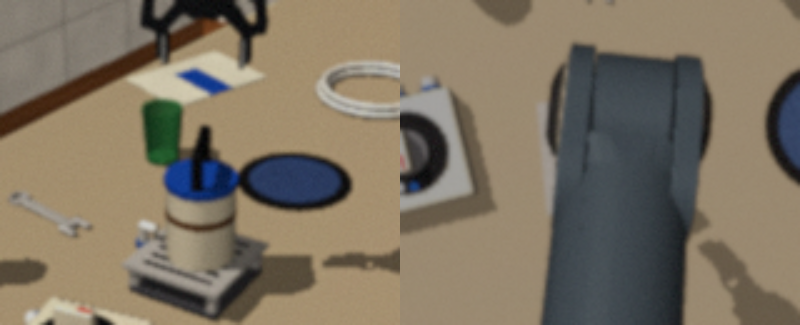

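In the side crop the open fingers straddle the edge-on bar at about (200,160), so the position and yaw are right. This arm posture is close to a joint limit, so I'll take the half-turned grasp if needed, then go down.

```bash
python3 - <<'E'
from h import *
print(np.round(status.get_q(),2))
if abs(status.get_q()[6])>1.5:
    env.move_l([.4908,.0128,.36])
    env.movej([.61,.17,-.8,1.8,.13,1.23,.29])
    env.movep([.4908,.0128,.30],down(2.09))
print(np.round(status.get_q(),2),status.get_clock())
env.move_l([.4908,.0128,.187],v=.12)
print("down",status.get_ee_pos(),status.get_ft_force())
env.set_gripper(0.0,60)
print("grip",status.get_grip_width(),status.get_gripper_force(),status.get_ft_force())
if .009<status.get_grip_width()<.02:
    env.move_l([.4908,.0128,.21],v=.06); env.pause(.3)
    print("lift",status.get_ft_force(),status.get_grip_width(),status.get_clock())
    env.move_l([.4908,.0128,.30],v=.12); env.pause(.2)
s=imaging.get_image("side")
cv2.imwrite("pics/lift.png",cv2.resize(s["pixels"][60:280,200:440],None,fx=2,fy=2)[:,:,::-1]); print(status.get_ft_force())
E
```

```text
[-1.09  0.15  1.12  1.91 -0.15  1.17 -2.54]
[ 0.6   0.18 -0.8   1.83  0.14  1.19  0.27] 6.2167
down [0.49146086 0.01295239 0.18775513] [ 0.36329639 -0.12713857  0.50272387]
grip 0.013091915952625498 61.06913208961487 [1.28367692 0.15304742 0.20714288]
lift [-0.09480388  0.96432563 -7.02056347] 0.012985096647352534 8.7917
[-2.94867227e-03  1.67331165e-01 -5.71207953e+00]
```

View pics/lift.png

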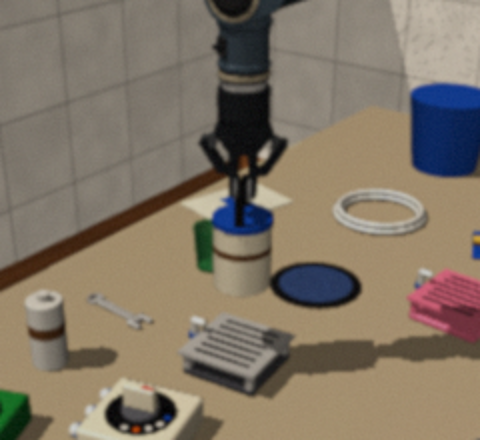

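The picture shows the jug hanging upright in the fingers, clear of the stand (wrist reads about -5.7 N, so about 0.6 kg). Next I carry it to the mat and lower it by force.

```bash
python3 - <<'E'
from h import *
M=[.5397,-.2897]
env.move_l([*M,.26],v=.2)
env.move_l([*M,.152],v=.12); env.pause(.2)
f0=status.get_ft_force()[2]; z=.152; print("hover",status.get_ee_pos(),f0)
while z>.141:
    z-=.001; env.move_l([*M,z],v=.03); f=status.get_ft_force()[2]
    if f-f0>3: break
print("contact",z,status.get_ee_pos(),f)
env.pause(.3); print(status.get_ft_force())
env.set_gripper(.06); env.pause(.3)
print("open",status.get_grip_width(),status.get_ft_force(),status.get_gripper_force(),status.get_clock())
env.move_l([*M,.27],v=.15)
s=imaging.get_image("side")
cv2.imwrite("pics/placed.png",cv2.resize(s["pixels"][60:280,240:480],None,fx=2,fy=2)[:,:,::-1]); print(status.get_clock())
E
```

```text
hover [ 0.54015953 -0.28985023  0.15285289] -6.140055677856995
contact 0.145 [ 0.54048618 -0.28952997  0.14605543] 2.7319252074915426
[-0.3867154   2.05870349  6.0074227 ]
open 0.05996174299859012 [ 0.20689813 -0.15835637  0.52998748] 0.0 15.7417
16.775
```

View pics/placed.png

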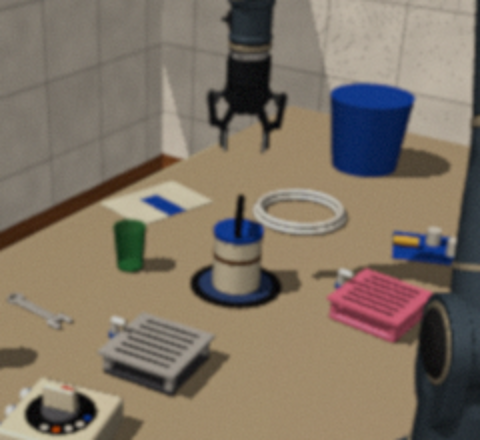

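The jug stands upright in the mat, at about (238,265) in the crop, and is released. Now the valve's centre and yaw, from the housing, the dial, the marks and the bar's top.

```bash
python3 - <<'E'
from h import *
d=imaging.get_image("top"); p=d["pixels"]; hsv=cv2.cvtColor(p,cv2.COLOR_RGB2HSV); H,S,V=[hsv[...,i].astype(int) for i in range(3)]
yy,xx=np.mgrid[:400,:640]; box=(xx>=212)&(xx<275)&(yy>=183)&(yy<243)
def cen(m,z): 
    v,u=np.nonzero(m); return u.mean(),v.mean(),ray(d,u.mean(),v.mean(),z)[:2],len(u)
house=comp((S<50)&(V>150)&box,(243,210)); C,_,a,s=rect(house&(yy>188),d,.05); print("house",C,a,s)
dark=comp((V<70)&box&(np.hypot(xx-243,yy-211)<19),(243,225)); 
v,u=np.nonzero(dark); P=np.array([ray(d,i,j,.052)[:2] for i,j in zip(u,v)],np.float32); c,r=cv2.minEnclosingCircle(P*1000); print("dial circle",c,r)
m=box&(np.hypot(xx-241,yy-211)<24)
blue=comp((H>95)&(H<130)&(S>100)&(V>70)&m&(yy>215),(245,225)); org=(H<18)&(H>6)&(S>140)&(V>110)&m; red=((H<6)|(H>172))&(S>80)&(V>90)&m
for n,k,z in (("blue",blue,.053),("orange",org,.053),("red",red,.096)): print(n,cen(k,z))
bar=comp((S<60)&(V>165)&(np.hypot(xx-241,yy-211)<13),(240,208)); print("bar",rect(bar|red,d,.096))
c=cv2.resize(p[180:245,205:280],None,fx=6,fy=6,interpolation=cv2.INTER_CUBIC)
o=p.copy(); o[cv2.morphologyEx((bar|red).astype(np.uint8),cv2.MORPH_GRADIENT,np.ones((2,2)))>0]=[255,0,255]; o[blue]=[0,255,255]; o[dark]=[0,90,0]
c=np.hstack([c,cv2.resize(o[180:245,205:255],None,fx=6,fy=6,interpolation=0)]); cv2.imwrite("pics/valve.png",c[:,:,::-1]); print(c.shape)
E
```

```text
house [0.49159692 0.25422925] 0.27398235110085317 (136.601318359375, 136.24192810058594)
dial circle (490.5140075683594, 251.45457458496094) 49.352691650390625
blue (np.float64(245.15384615384616), np.float64(224.23076923076923), array([0.44941637, 0.24078803]), 13)
orange (np.float64(230.0), np.float64(218.0), array([0.46745086, 0.28786685]), 9)
red (np.float64(240.5), np.float64(214.5), array([0.47739474, 0.24811092]), 4)Traceback (most recent call last):
  File "<stdin>", line 12, in <module>
  File "h.py", line 9, in comp
    i=min(k,key=lambda i:np.hypot(*(c[i]-near))); return l==i
ValueError: min() iterable argument is empty
```

The blue mark at (245,224), the orange one at (230,218) and the red one all agree with a valve centre of about (0.491, 0.253) and a yaw of 0.274. The predicted orange position matches to 1 mm. I'll grip the bar with the half-turned yaw 3.416, which leaves room for joint 7, going lightly at first.

```bash
python3 - <<'E'
from h import *
C=np.array([.491,.253]); y0=.274+np.pi
for y in (y0,y0-1.257):
    q=kin.solve_ik([*C,.069],down(y)); print(None if q is None else np.round(q,2))
env.movep([*C,.25],down(y0)); print(np.round(status.get_q(),2))
env.set_gripper(.06,20)
env.move_l([*C,.125],v=.15)
s=imaging.get_image("side"); cv2.imwrite("pics/valve2.png",cv2.resize(s["pixels"][180:310,200:340],None,fx=4,fy=4,interpolation=cv2.INTER_CUBIC)[:,:,::-1])
print(status.get_ee_pos(),status.get_tool_rot(),status.get_ft_force(),status.get_moment(),status.get_clock())
E
```

```text
[ 0.17  0.7  -0.99  1.93  0.73  0.93  0.65]
[ 0.07  0.62 -0.83  1.94  0.61  0.85 -0.51]
[ 0.38  0.6  -1.34  1.76  0.61  1.29  0.74]
[0.49151978 0.25365898 0.12608856] [ 3.14090183e+00  1.89849105e-03 -2.86761865e+00] [0.16678988 0.12113234 1.02177212] [ 0.02395156 -0.01336616  0.02325261] 20.0417
```

View pics/valve2.png

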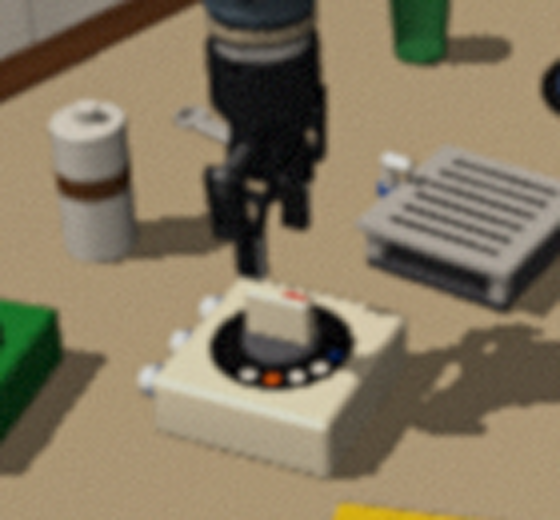

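The side crop shows the fingers above the cream bar (280,300), one on each side of it, with the red end at (295,296) still pointing at blue (335,355). Going down and gripping lightly.

```bash
python3 - <<'E'
from h import *
C=np.array([.491,.253])
def rep(n): print(n,np.round(status.get_ee_pos(),4),round(status.get_tool_rot()[2],3),"F",np.round(status.get_ft_force(),2),"M",np.round(status.get_moment(),3),"w",round(status.get_grip_width(),4),"g",round(status.get_gripper_force(),1),round(status.get_clock(),2))
z=.125
while z>.0691:
    z-=.014; env.move_l([*C,z],v=.1)
    if abs(status.get_ft_force()[2])>6: print("touch",z); break
rep("down")
env.set_gripper(0,20); env.pause(.3); rep("grip20")
E
```

```text
down [0.4906 0.2527 0.0682] -2.867 F [0.62 0.7  0.15] M [-0.046 -0.029  0.026] w 0.0599 g 0.0 21.21
grip20 [0.4913 0.2528 0.0693] -2.868 F [-0.57 -2.93  5.97] M [-0.513  0.095  0.017] w 0.0158 g 23.4 21.97
```

The grip is centred: 15.8 mm between the pads and only about 3 N sideways. Next I turn clockwise in small steps and log the moment to count clicks, stopping short of the third for a check.

```bash
cat >> h.py <<'E'
C=[.491,.253]; Y0=.274+np.pi
def turn(a0,a1,step=.07):
    for a in np.linspace(a0,a1,max(1,int(round((a1-a0)/step)))+1)[1:]:
        env.move_l([*C,.069],down(Y0-a),v=.1)
        y=(Y0-status.get_tool_rot()[2]+np.pi)%(2*np.pi)-np.pi
        print(f"{a:.3f} tool {y:.3f} Mz {status.get_moment()[2]:.3f} F",np.round(status.get_ft_force(),1),f"g {status.get_gripper_force():.0f} t {status.get_clock():.2f}")
E
python3 - <<'E'
from h import *
env.set_gripper(0,45); turn(0,.91)
E
```

```text
0.070 tool 0.069 Mz 0.093 F [-0.1 -3.4  5.6] g 48 t 22.43
0.140 tool 0.138 Mz 0.058 F [-0.4 -2.8  6.1] g 48 t 22.68
0.210 tool 0.208 Mz 0.067 F [-0.3 -2.2  6.9] g 48 t 22.93
0.280 tool 0.279 Mz -0.010 F [ 0.2 -3.2  6.6] g 48 t 23.18
0.350 tool 0.349 Mz 0.040 F [-0.2 -2.8  6.2] g 48 t 23.43
0.420 tool 0.418 Mz 0.035 F [-1.2 -2.6  6. ] g 48 t 23.68
0.490 tool 0.488 Mz 0.095 F [-1.1 -4.   6.6] g 48 t 23.93
0.560 tool 0.558 Mz 0.072 F [-0.6 -3.8  6.1] g 48 t 24.18
0.630 tool 0.628 Mz 0.017 F [-0.3 -2.   6.6] g 48 t 24.43
0.700 tool 0.698 Mz 0.057 F [-1.6 -2.6  6.4] g 48 t 24.68
0.770 tool 0.768 Mz 0.013 F [-0.  -3.2  6.7] g 48 t 24.93
0.840 tool 0.838 Mz 0.109 F [ 0.  -3.5  5.9] g 48 t 25.18
0.910 tool 0.908 Mz 0.093 F [-0.6 -3.5  7. ] g 48 t 25.43
```

The moment peaks just past 0, 0.42 and 0.84 and dips before each stop: two clicks so far, in step with the tool angle. On to the third.

```bash
python3 - <<'E'
from h import *
turn(.91,1.257,.058)
env.pause(.5); print(np.mean([status.get_moment()[2] for _ in range(3)]),status.get_clock())
s=imaging.get_image("side"); t=imaging.get_image("top")
c=np.hstack([cv2.resize(s["pixels"][190:300,225:340],None,fx=3.4,fy=3.8,interpolation=cv2.INTER_CUBIC),cv2.resize(s["pixels"][80:300,180:480],(400,418))])
cv2.imwrite("pics/end.png",c[:,:,::-1])
E
```

```text
0.968 tool 0.966 Mz 0.029 F [-1.  -2.5  6.6] g 48 t 25.68
1.026 tool 1.024 Mz 0.085 F [-0.7 -3.4  6.6] g 48 t 25.93
1.083 tool 1.082 Mz 0.091 F [-0.4 -3.   7. ] g 48 t 26.18
1.141 tool 1.140 Mz -0.012 F [-1.3 -3.   6.6] g 48 t 26.43
1.199 tool 1.197 Mz -0.065 F [-0.  -2.5  7. ] g 48 t 26.68
1.257 tool 1.255 Mz 0.032 F [-1.  -3.3  6.2] g 48 t 26.93
0.06130848958241188 27.4333
```

View pics/end.png

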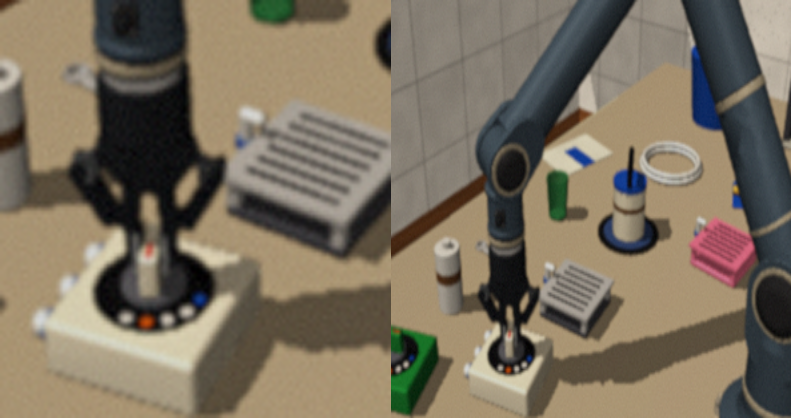

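The bar is seen end-on between the pads, with its red end (150,250) pointing straight at the orange mark (148,320). The jug stands upright on the mat, and the holding moment of about 0.06 N m matches the spring alone. Handing in.

```bash
python3 -c "
from station import order
print(order.close_job())"
```

```text
the job is handed in; nothing more can be done
None
```

I handed the job in at about 27 s: the jug stands upright and released on the mat, and the gripper is holding the knob at the third stop (orange, tool angle 1.255 rad); no verdict came back on hand-in.

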